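# Clamp a brake shoe with the spoked handwheel

### The arm

A 6-joint arm with a two-finger parallel gripper is mounted at the origin on a cart in front of the work surface, level with it; the furniture and walls round the work are solid. World frame = base frame: x ahead of the robot, y to its left, z up, the work surface at z = 0. Lengths are in m, angles in rad, forces in N, time in s.
With the tool pointing down it reaches from about 0.375 to 0.925 m from the base axis. Payload 5.7 kg.
Tool frame: the origin (TCP) lies midway between the tips of the shut fingers; the grasp point (between the pads) lies 19 mm behind it; z points along the fingers, y is the line along which they close (so a half turn about z gives the same grasp; the last joint's range is limited). The gripper opens to 88 mm and grips with 3 to 60 N. Pads are 20 mm wide; open, the fingers measure 115 mm over their backs; the gripper's body (75 mm by 178 mm) begins 61 mm behind the grasp point.
Start: joints at [1.214, 0.359, 1.51, -0, 1.272, -0.115], TCP at [0.144, 0.583, 0.223] pointing down, gripper open.
Joint ranges: [-2.97, 2.97], [-1.01, 2.36], [0.21, 2.38], [-0.96, 4.11], [0.2, 2.71], [-2.98, 2.98]. Speed limits (rad/s): [2.39, 2.39, 3.14, 3.14, 3.14, 3.14].

### API

Orientations are given as a rotation vector (axis times angle).
In Python, from bench import readout, read_camera, arm gives the robot as it stands.
- The arm moves only by the tool step_arm, never from a script. Its argument "deltas" is text: rows parted by semicolons, each of 5 numbers parted by spaces: the shift along the world's x, y, z in m, then the turn about the world's z in rad, then the finger opening in m, from 0 to 0.0878. A call has 1 to 12 rows; each row shifts and turns the commanded pose from where the row before left it; what a row does not reach is not made up. A row lasts 1/12 s, in which the tool goes at most 41.7 mm and 7.16 degrees, less where a joint would pass 70% of its speed; a pose out of reach is approached as far as the arm can. A call is refused whole if a number of a shift passes 0.0417 or a number of a turn 0.125, either way. A call with a gripper value outside its range is refused whole. The fingers move at their own pace and stop on an object; "squeeze" is the grip in N (left out, the last holds). Time passes only in rows, so rows that do not move let the fingers close. It gives the time, the measured TCP pose, the force, the opening and the grip force at its end, in the units of the state.
- readout.observe(): the state, without advancing time (a new reading comes with each control period).
- read_camera(name): name is "side" or "top" or "wrist"; returns a dict with "image" (384x512x3 uint8, blue, green, red), "fx", "fy", "cx", "cy" (pixels), "R" (3x3) and "t" (3): a world point X has camera coordinates R X + t. Camera axes: x right, y down, z forward; pixel columns grow to the right and rows downward; lengths in m; the calibration is good to about 2 mm. The wrist camera is an equidistant fisheye: a pixel r from the principal point sees the ray r / f radians off the axis. A picture is of the moment at which its call begins. There is no depth.
- arm.job_done(): hands the job in; it is judged then, once.
The state is a dict: "time": time; "qpos": joint angles; "qd": joint speeds; "tau": joint torques, N m; "position": TCP position; "tool_rot": TCP orientation; "ft_force": force on the tool from outside, world axes, zero at the start; "wrist_torque": the same for the moment, N m; "opening": finger opening in m; "finger_force": force on a finger pad.
Only numpy, scipy, OpenCV 4.12 (cv2) and the standard library are available. Lean on these libraries where they do the work, as an engineer would, in place of code of your own. Each camera call takes 0.05 s, during which the arm holds its last target. There are 200 camera calls.

### The job

Stand the bronze brake shoe that is to the left of the green screw clamp crosswise in the middle of the clamp's bed, between the black pad and the fixed stop. Then close the clamp by pushing the top spokes of its wheel over to the right, one spoke after another (clockwise as seen from the robot), until the wheel turns clearly stiffer and the shoe is held firmly; do not force it further. Leave the tape roll, grease tin and caliper where they are.

Things in the scene. Friction and masses are not known exactly. Their poses are not given: they have to be found in the camera images.
- clamp: Green screw clamp, fixed to the worktop, foot 200 x 170 mm. Origin under the middle of its body, on the worktop; +x runs along the screw away from the wheel (roughly away from the robot), y to the left, z up. The wheel is at its end x = -125 mm, in front of a bearing block (x = -104 to -80 mm) 125 mm high.
- bed (a point): Point on the clamp's level steel bed, at clamp x = 0, y = 0, 72 mm above the worktop; axes as the clamp's. The bed is 130 mm wide in y. The fixed stop, a dark steel plate 120 mm wide, 16 mm thick and 40 mm high, stands on it; its face towards the pad lies somewhere between x = 42 and 52 mm (adjustable, not measured).
- pad: Black pad of the moving jaw, 64 mm wide in y, 36 mm high; origin in the middle of its face, which looks to the stop (+x), 93 mm above the worktop, at clamp x = -38 mm + 12 mm per radian of joint wheel until it meets the shoe. It is sprung: yields up to 10 mm at about 12 N/mm. The jaw behind it reaches 125 mm above the worktop.
- hub (a point): Centre of the wheel, on the screw axis, 95 mm above the worktop, at clamp x = -125 mm, y = 0; axes as the clamp's. The hub is 17 mm in radius and 32 mm long. The wheel stands upright in the clamp's y-z plane and turns about x.
- red_knob (a point): Centre of the red ball (22 mm diameter) at the end of one of the wheel's five spokes, 68 mm from the hub centre. The other four balls are black; the spokes are steel rods 11 mm thick, 72 degrees apart. Wheel and balls are polished and slippery (friction about 0.25).
- wheel (a joint): Wheel angle, rad: 0 = red spoke straight up, clamp open; grows, closing, as the top spoke goes to the clamp's -y (right); ends at 4.8. It stays where left. Free it takes 0.3 N m (5 N at a ball, 8 N at 40 mm from the axis); once the shoe is squeezed this rises 1.7 N m per rad. 0.5 to 0.8 N m in all holds it firmly; over 1.3 N m (19 N at a ball) is forcing it.
- shoe_web (a point): Middle of the shoe's wall, 18 mm above its underside. The loose bronze shoe (0.2 to 0.4 kg), an arc seen from above, stands on its side: 104 mm long in y, 44 deep in x, 36 high; the wall is 12 mm thick in x here. Outer rounded face 6 mm to +x, the two ends 36 mm to -x. Clamp it with its length across the screw, best with the ends to the stop.
- grease_tin: Bystander: closed round tin, 65 mm in diameter, 32 mm high; origin under its centre.
- caliper: Bystander: digital caliper lying flat, 70 x 200 x 13 mm; origin under its centre.
- tape_roll: Bystander: blue roll of tape lying flat, 104 mm in diameter, 24 mm high; origin under its centre.

How it is judged:
At the end, for the whole second after the job is handed in: The shoe stands upright on the bed (within 5 mm in height and 0.1 rad), its middle within 30 mm of the clamp's middle line, its length across the screw within 0.2 rad (either way round), at rest, and the pad presses on it with more than 10 N (contact force between pad and shoe above 10 N and y of shoe_web in the frame of clamp between -0.03 and 0.03 m and z of shoe_web in the frame of clamp between 0.085 and 0.095 m and angle between shoe_web's own z axis and vertical below 0.1 rad and linear speed of shoe below 0.01 m/s and angle between the x axis of shoe_web and the x axis of clamp, either way round below 0.2 rad); the robot touches nothing.
It fails at once if the clamp is forced: the pad presses on the shoe with more than 90 N (contact force between pad and shoe above 90 N).
It fails at once if the grease tin is moved more than 30 mm (distance of grease_tin from where it was at the start of the episode above 0.03 m).
It fails at once if the caliper is moved more than 30 mm (distance of caliper from where it was at the start of the episode above 0.03 m).
It fails at once if the tape roll is moved more than 30 mm (distance of tape_roll from where it was at the start of the episode above 0.03 m).
It also fails if it takes over 67 s, if anything falls off the work surface, if the arm or the gripper's body presses on something with over 40 N, if the wrist force passes 120 N, or if a joint passes its speed limit or range.

## Working session

There is one attempt and no reset: what is moved stays moved. The work goes in short steps, Python scripts to look and compute and a tool call to move; the robot and the scene stay as the last step left them, time stands still between calls to the robot, and variables do not carry over. Pictures are saved under pics/ and viewed, at most 10 in all, crops included, and the job is handed in when it is done.

Besides the shell and the picture viewer there is one more tool, called as name(argument=value, ...) on one line, values as JSON. step_arm: Moves the arm, as the interface text tells. Its arguments: {"type":"object","properties":{"deltas":{"type":"string"},"squeeze":{"type":"number"}},"required":["deltas"]}

```bash
mkdir -p pics; cat > h.py <<'E'
import numpy as np, cv2
from bench import readout, read_camera, arm
def ray(c,u,v):
    R=np.array(c["R"]);t=np.array(c["t"]);o=-R.T@t
    a=(u-c["cx"])/c["fx"];b=(v-c["cy"])/c["fy"]
    if c.get("fish"):
        r=np.hypot(a,b);s=np.sin(r)/max(r,1e-9);d=np.array([a*s,b*s,np.cos(r)])
    else: d=np.array([a,b,1.])
    return o,R.T@d
def onz(c,u,v,z):
    o,d=ray(c,u,v);return o+d*(z-o[2])/d[2]
def cam(n):
    c=read_camera(n);c["fish"]=n=="wrist";return c
def proj(c,X):
    p=np.array(c["R"])@np.array(X)+np.array(c["t"])
    if c.get("fish"):
        r=np.hypot(p[0],p[1]);th=np.arctan2(r,p[2]);return c["cx"]+c["fx"]*th*p[0]/r,c["cy"]+c["fy"]*th*p[1]/r
    return c["cx"]+c["fx"]*p[0]/p[2],c["cy"]+c["fy"]*p[1]/p[2]
E
python3 - <<'E'
from h import *
ims=[]
for n in("top","side"):
    c=cam(n);cv2.imwrite(f"pics/{n}0.png",c["image"]);print(n,c["fx"],c["cx"],c["cy"],np.round(-np.array(c["R"]).T@c["t"],3),np.round(c["R"],2).tolist())
    np.save(n+"0.npy",c,allow_pickle=True)
print(readout.observe())
E
```

```text
top 415.97982534610514 255.08623149941636 188.60651670938378 [ 0.327 -0.03   1.446] [[-0.09, -1.0, 0.0], [-0.98, 0.09, -0.2], [0.2, -0.02, -0.98]]
side 349.8432841085419 255.21659033997173 190.2442495543795 [0.632 0.729 0.818] [[-1.0, 0.06, -0.0], [0.04, 0.67, -0.74], [-0.04, -0.74, -0.68]]
{'time': 0.1, 'qpos': array([ 1.21387740e+00,  3.59437733e-01,  1.51129323e+00, -3.52004950e-06,
        1.27250819e+00, -1.15079186e-01]), 'qd': array([ 0.0004741 , -0.00263723, -0.00329102,  0.00158869,  0.00065245,
       -0.00063146]), 'tau': array([-5.99563919e-04, -5.16359460e+01, -2.71404684e+01,  6.75469916e-02,
        2.76375515e-02, -2.05145221e-05]), 'position': array([0.14347565, 0.58196513, 0.22190261]), 'tool_rot': array([-3.78908122e-01, -3.11827332e+00,  2.51556222e-03]), 'ft_force': array([-0.37021456,  0.35886934,  0.79106057]), 'wrist_torque': array([ 0.02762934, -0.02009922,  0.00757237]), 'finger_force': 0.0, 'opening': 0.0881668510281035}
```

View pics/top0.png

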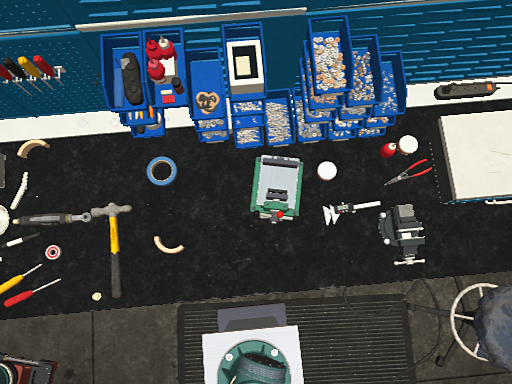

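View pics/side0.png

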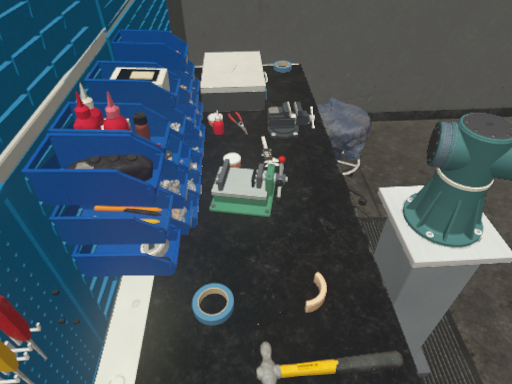

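The top view shows the shoe at about (169,244), the clamp around (277,188), with the red knob at (277,216), tape at (161,171), tin at (327,171) and caliper at (350,211). The side view shows the shoe at (316,293) and the clamp at (248,190), with its red knob at (281,160).

```bash
python3 - <<'E'
from h import *
T=np.load("top0.npy",allow_pickle=True).item();S=np.load("side0.npy",allow_pickle=True).item()
def mask(c,lo,hi,box):
    h=cv2.cvtColor(c["image"],cv2.COLOR_BGR2HSV);m=cv2.inRange(h,lo,hi);z=np.zeros_like(m);x0,y0,x1,y1=box;z[y0:y1,x0:x1]=m[y0:y1,x0:x1];return z
m=mask(T,(5,30,120),(25,255,255),(140,225,195,262))
ct=max(cv2.findContours(m,0,2)[0],key=cv2.contourArea)[:,0].astype(float)
P=np.array([onz(T,u,v,.036)[:2] for u,v in ct]);print("shoe",len(ct),cv2.minAreaRect((P*1000).astype(np.float32)))
print("hull pts",np.round(P[::3],3).tolist())
for n,c,b in(("T",T,(255,200,300,225)),("S",S,(265,145,300,175))):
    m=cv2.inRange(c["image"],(0,0,120),(90,90,255));z=np.zeros_like(m);z[b[1]:b[3],b[0]:b[2]]=m[b[1]:b[3],b[0]:b[2]]
    k=np.argwhere(z>0);print(n,len(k),k.mean(0)[::-1]); 
    if n=="T":o1,d1=ray(c,*k.mean(0)[::-1])
    else:o2,d2=ray(c,*k.mean(0)[::-1])
A=np.c_[d1,-d2];s=np.linalg.lstsq(A,o2-o1,rcond=None)[0];print("knob",o1+d1*s[0],o2+d2*s[1])
m=mask(T,(55,60,40),(90,255,255),(235,140,315,235))
ct=max(cv2.findContours(m,0,2)[0],key=cv2.contourArea)
h=cv2.convexHull(ct)[:,0]
for z in(0.0,.02):
  P=np.array([onz(T,u,v,z)[:2] for u,v in h.astype(float)]);print("foot",z,cv2.minAreaRect((P*1000).astype(np.float32)),)
print(np.c_[h,np.round(P,3)].tolist())
a=cv2.resize(T["image"][145:235,230:320],None,fx=6,fy=6,interpolation=2)
b=cv2.resize(S["image"][130:230,195:300],None,fx=5.4,fy=5.4,interpolation=2)[:540]
cv2.imwrite("pics/crop.png",cv2.resize(np.hstack([a,b]),None,fx=.72,fy=.72))
E
```

```text
shoe 46 ((448.2146911621094, 252.75552368164062), (104.52281188964844, 40.03777313232422), 63.76918029785156)
hull pts [[0.485, 0.291], [0.468, 0.292], [0.451, 0.286], [0.433, 0.266], [0.425, 0.223], [0.434, 0.206], [0.44, 0.199], [0.444, 0.212], [0.442, 0.219], [0.439, 0.226], [0.433, 0.233], [0.441, 0.249], [0.442, 0.259], [0.449, 0.265], [0.471, 0.281], [0.484, 0.281]]
T 35 [279.25714286 213.74285714]
S 40 [280.825 158.75 ]
knob [ 0.50486684 -0.12590627  0.16252444] [ 0.50391452 -0.12564712  0.16237299]
foot 0.0 ((627.6151733398438, -138.29638671875), (174.024658203125, 202.36788940429688), 78.3890151977539)
foot 0.02 ((623.4570922851562, -136.79283142089844), (171.61843872070312, 199.56980895996094), 78.3890151977539)
[[260.0, 157.0, 0.733, -0.089], [301.0, 161.0, 0.706, -0.233], [303.0, 162.0, 0.701, -0.24], [303.0, 164.0, 0.694, -0.239], [299.0, 208.0, 0.538, -0.207], [298.0, 215.0, 0.514, -0.201], [297.0, 216.0, 0.511, -0.197], [292.0, 216.0, 0.513, -0.18], [250.0, 211.0, 0.543, -0.037], [250.0, 202.0, 0.575, -0.039], [252.0, 184.0, 0.638, -0.052], [254.0, 167.0, 0.699, -0.065], [255.0, 159.0, 0.728, -0.071], [256.0, 157.0, 0.735, -0.075]]
```

View pics/crop.png

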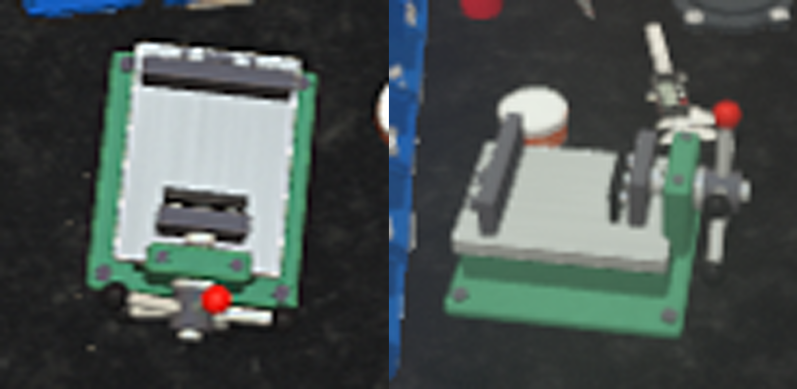

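The crop shows the red ball slightly right of the hub (wheel about 0.2 rad), an empty bed and the pad fully back. The clamp yaw is about -0.20. Next I move above the shoe.

step_arm(deltas="0.0193 -0.0215 -0.003 -0.12 0.0878; 0.0193 -0.0215 -0.003 -0.12 0.0878; 0.0193 -0.0215 -0.003 -0.12 0.0878; 0.0193 -0.0215 -0.003 -0.12 0.0878; 0.0193 -0.0215 -0.003 -0.12 0.0878; 0.0193 -0.0215 -0.003 -0.12 0.0878; 0.0193 -0.0215 -0.003 -0.12 0.0878; 0.0193 -0.0215 -0.003 -0.12 0.0878; 0.0193 -0.0215 -0.003 -0.12 0.0878; 0.0193 -0.0215 -0.003 -0.12 0.0878; 0.0193 -0.0215 -0.003 -0.12 0.0878; 0.0193 -0.0215 -0.003 -0.12 0.0878")

```text
time: 1.1
position: [0.3757, 0.3232, 0.1863]
tool_rot: [-2.347, -2.088, 0.001]
ft_force: [-0.9, 0.2, 0.2]
opening: 0.0874
finger_force: 0.0
```

step_arm(deltas="0.0193 -0.0215 -0.01 -0.12 0.0878; 0.0193 -0.0215 -0.01 -0.12 0.0878; 0.0193 -0.0215 -0.01 -0.11 0.0878; 0 0 0 0 0.0878; 0 0 0 0 0.0878")

```text
time: 1.52
position: [0.4332, 0.2589, 0.1558]
tool_rot: [-2.671, -1.652, 0.003]
ft_force: [-0.5, 0.1, -0.2]
opening: 0.0879
finger_force: 0.0
```

```bash
cat > shoe.py <<'E'
from h import *
c=cam("wrist");s=readout.observe()
h=cv2.cvtColor(c["image"],cv2.COLOR_BGR2HSV);m=cv2.inRange(h,(5,30,100),(25,255,255))
ct=max(cv2.findContours(m,0,1)[0],key=cv2.contourArea)[:,0].astype(float)
print("pix",ct.mean(0),len(ct),s["time"],s["position"],s["tool_rot"],-np.array(c["R"]).T@c["t"])
P=np.array([onz(c,u,v,.036)[:2] for u,v in ct])
print(cv2.minAreaRect((P*1000).astype(np.float32)));print(np.round(P[::12],3).tolist())
print("tcp pix",proj(c,s["position"]))
cv2.imwrite("pics/w1.png",c["image"])
E
python3 shoe.py
```

```text
pix [273.72835314 189.6655348 ] 589 1.5667 [0.43277596 0.2597256  0.15625486] [-2.66951996e+00 -1.65484242e+00  2.15878165e-03] [0.47115402 0.3344125  0.31977943]
((447.53790283203125, 245.38653564453125), (127.13758850097656, 80.31671142578125), 59.21534729003906)
[[0.477, 0.301], [0.466, 0.298], [0.458, 0.302], [0.454, 0.3], [0.447, 0.302], [0.448, 0.304], [0.446, 0.3], [0.445, 0.293], [0.439, 0.291], [0.432, 0.288], [0.426, 0.281], [0.424, 0.274], [0.421, 0.27], [0.423, 0.267], [0.414, 0.264], [0.413, 0.257], [0.409, 0.247], [0.409, 0.237], [0.409, 0.231], [0.405, 0.222], [0.404, 0.216], [0.41, 0.211], [0.411, 0.209], [0.412, 0.203], [0.414, 0.198], [0.421, 0.196], [0.424, 0.191], [0.433, 0.182], [0.442, 0.183], [0.443, 0.185], [0.449, 0.187], [0.457, 0.187], [0.46, 0.192], [0.46, 0.197], [0.465, 0.202], [0.471, 0.211], [0.476, 0.222], [0.477, 0.227], [0.479, 0.227], [0.481, 0.238], [0.486, 0.238], [0.484, 0.243], [0.486, 0.248], [0.487, 0.258], [0.492, 0.259], [0.487, 0.27], [0.489, 0.276], [0.488, 0.281], [0.486, 0.292], [0.478, 0.3]]
tcp pix (np.float64(253.03641525439912), np.float64(239.64741558743066))
```

View pics/w1.png

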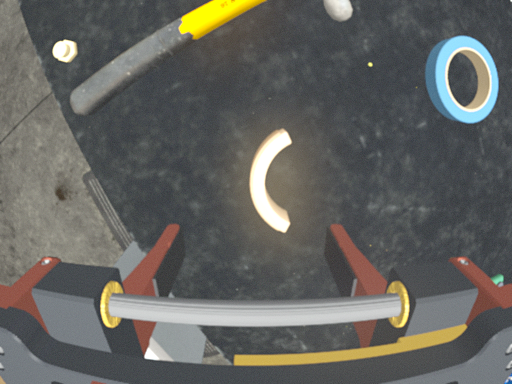

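The wrist view shows the arc with its ends at about (286,133) and (287,228) and its outer middle at (250,182). It is aligned with the fingers. My mask also caught the glow, so I use a stricter threshold.

```bash
python3 - <<'E'
from h import *
c=cam("wrist");im=c["image"]
g=im[:,:,2]; m=((g>150)*255).astype(np.uint8);m[:120]=0;m[240:]=0;m[:,:235]=0;m[:,310:]=0
ct=max(cv2.findContours(m,0,1)[0],key=cv2.contourArea)[:,0].astype(float)
P=np.array([onz(c,u,v,.036)[:2] for u,v in ct])
print(cv2.minAreaRect((P*1000).astype(np.float32)),cv2.boundingRect(ct.astype(np.int32)))
for r in(178,180,182):
    k=np.where(m[r]>0)[0];print(r,k.min(),k.max(),onz(c,k.min(),r,.036)[:2],onz(c,k.max()+1,r,.036)[:2])
print(im[180,245:275,2])
s=readout.observe();from scipy.spatial.transform import Rotation as R
print(R.from_rotvec(s["tool_rot"]).as_matrix()[:,1])
E
```

```text
((447.6391296386719, 253.3018035888672), (109.22415161132812, 41.36824417114258), 64.25472259521484) (250, 129, 43, 105)
178 250 266 [0.43188676 0.26781783] [0.44697531 0.26032047]
180 250 266 [0.43096216 0.26597874] [0.44607975 0.25846583]
182 250 265 [0.43003395 0.26413277] [0.44428885 0.25704687]
[114 118 117 115 122 181 253 255 255 255 255 255 255 255 255 255 255 255
 255 255 255 163 121 129 131 131 128 130 133 133]
[ 0.89613562 -0.44377927 -0.00095331]
```

step_arm(deltas="0.0025 0 -0.03 0 0.06; 0 0 -0.03 0 0.06; 0 0 -0.03 0 0.06; 0 0 -0.025 0 0.06; 0 0 -0.02 0 0.06; 0 0 -0.014 0 0.06; 0 0 0 0 0.06", squeeze=25)

```text
time: 2.2
position: [0.4331, 0.2604, 0.0056]
tool_rot: [-2.667, -1.659, 0.007]
ft_force: [-0.7, -0.8, 0.7]
opening: 0.06
finger_force: 0.0
```

step_arm(deltas="0 0 0 0 0; 0 0 0 0 0; 0 0 0 0 0; 0 0 0 0 0; 0 0 0 0 0; 0 0 0 0 0; 0 0 0 0 0", squeeze=25)

```text
time: 2.78
position: [0.4366, 0.2601, 0.0082]
tool_rot: [2.67, 1.655, 0.003]
ft_force: [2.3, -0.8, 0.9]
opening: 0.0163
finger_force: 1.0
```

step_arm(deltas="0 0 0 0 0; 0 0 0 0 0; 0 0 0 0 0; 0 0 0.02 0 0; 0 0 0.04 0 0; 0 0 0.04 0 0; 0 0 0.04 0 0; 0 0 0.04 0 0; 0 0 0 0 0")

```text
time: 3.53
position: [0.4391, 0.2618, 0.1943]
tool_rot: [2.669, 1.655, 0.017]
ft_force: [0.7, 1.0, -3.0]
opening: 0.014
finger_force: 24.6
```

```bash
python3 - <<'E'
from h import *
T=np.load("top0.npy",allow_pickle=True).item()
# steel bed: bright grey in top view, bed plane z=.072; stop/jaw dark on it
im=T["image"];h=cv2.cvtColor(im,cv2.COLOR_BGR2HSV)
m=cv2.inRange(h,(0,0,140),(180,50,255));z=np.zeros_like(m);z[150:212,252:304]=m[150:212,252:304]
ct=max(cv2.findContours(z,0,1)[0],key=cv2.contourArea)
hl=cv2.convexHull(ct)[:,0].astype(float)
P=np.array([onz(T,u,v,.072)[:2] for u,v in hl]);print("bed",cv2.minAreaRect((P*1000).astype(np.float32)))
# stop dark line: pixels inside bed near far end
d=cv2.inRange(h,(0,0,0),(180,90,110));
for col in(265,275,285,295):
    print(col,[(r,int(h[r,col,2]),int(h[r,col,1])) for r in range(153,172)])
E
```

```text
bed ((629.3271484375, -138.91409301757812), (131.5843048095703, 174.95306396484375), 78.23597717285156)
265 [(153, 25, 10), (154, 0, 0), (155, 250, 20), (156, 236, 14), (157, 186, 11), (158, 107, 26), (159, 106, 26), (160, 109, 28), (161, 114, 22), (162, 45, 11), (163, 38, 20), (164, 22, 58), (165, 212, 14), (166, 221, 13), (167, 216, 14), (168, 215, 14), (169, 215, 14), (170, 214, 13), (171, 214, 13)]
275 [(153, 32, 0), (154, 27, 9), (155, 6, 43), (156, 255, 8), (157, 234, 15), (158, 215, 9), (159, 113, 27), (160, 106, 29), (161, 109, 26), (162, 114, 22), (163, 53, 14), (164, 41, 31), (165, 24, 64), (166, 176, 12), (167, 224, 15), (168, 219, 15), (169, 217, 14), (170, 216, 13), (171, 216, 13)]
285 [(153, 32, 8), (154, 34, 0), (155, 26, 10), (156, 4, 64), (157, 209, 5), (158, 231, 15), (159, 242, 14), (160, 114, 18), (161, 105, 27), (162, 109, 23), (163, 117, 31), (164, 63, 12), (165, 40, 26), (166, 24, 43), (167, 176, 14), (168, 220, 15), (169, 215, 14), (170, 213, 14), (171, 212, 13)]
295 [(153, 42, 6), (154, 40, 13), (155, 35, 7), (156, 26, 0), (157, 7, 36), (158, 158, 8), (159, 216, 14), (160, 226, 16), (161, 122, 8), (162, 105, 22), (163, 110, 25), (164, 118, 28), (165, 70, 15), (166, 39, 33), (167, 23, 55), (168, 146, 9), (169, 214, 14), (170, 211, 13), (171, 210, 15)]
```

step_arm(deltas="0.0158 -0.0333 0 0.0213 0; 0.0158 -0.0333 0 0.0213 0; 0.0158 -0.0333 0 0.0213 0; 0.0158 -0.0333 0 0.0213 0; 0.0158 -0.0333 0 0.0213 0; 0.0158 -0.0333 0 0.0213 0; 0.0158 -0.0333 0 0.0213 0; 0.0158 -0.0333 0 0.0213 0; 0.0158 -0.0333 0 0.0213 0; 0.0158 -0.0333 0 0.0213 0; 0.0158 -0.0333 0 0.0213 0; 0.0158 -0.0333 0 0.0213 0")

```text
time: 4.53
position: [0.6241, -0.1407, 0.1853]
tool_rot: [-2.434, -1.98, 0.003]
ft_force: [0.9, 0.2, -3.2]
opening: 0.0141
finger_force: 24.8
```

step_arm(deltas="0 0 0 0 0; 0 0 0 0 0; 0 0 0 0 0")

```text
time: 4.78
position: [0.6235, -0.1388, 0.1856]
tool_rot: [-2.435, -1.978, 0.003]
ft_force: [-0.3, 0.5, -3.1]
opening: 0.0144
finger_force: 24.8
```

```bash
cat > cl.py <<'E'
from h import *
from scipy.spatial.transform import Rotation as R
O=np.array([.628,-.138]);e=np.array([.979,-.2026]);n=np.array([.2026,.979])
def cl(p): return np.round([(np.array(p)[:2]-O)@e,(np.array(p)[:2]-O)@n],4)
def st():
    s=readout.observe();y=R.from_rotvec(s["tool_rot"]).as_matrix()[:,1]
    print(s["time"],"tcp",s["position"],"clamp",cl(s["position"]),"yaw",np.arctan2(y[1],y[0]),s["ft_force"]);return s
E
python3 - <<'E'
from cl import *
st();T=np.load("top0.npy",allow_pickle=True).item()
for u,v,z in((265,161.8,.112),(275,162.8,.112),(285,163.8,.112),(275,165.6,.072)): print("stop",cl(onz(T,u,v,z)))
c=cam("wrist");cv2.imwrite("pics/w2.png",c["image"])
for z in (.09,):print(proj(c,[*(O),.072]))
np.save("w2.npy",c,allow_pickle=True)
E
```

```text
4.7833 tcp [ 0.62346525 -0.13880735  0.18555432] clamp [-0.0043 -0.0017] yaw -0.20633365325332537 [-0.31795996  0.48400868 -3.0857618 ]
stop [0.0524 0.0491]
stop [0.0527 0.0157]
stop [ 0.053  -0.0176]
stop [0.0539 0.0139]
(np.float64(259.20944878458215), np.float64(185.10857707072014))
```

View pics/w2.png

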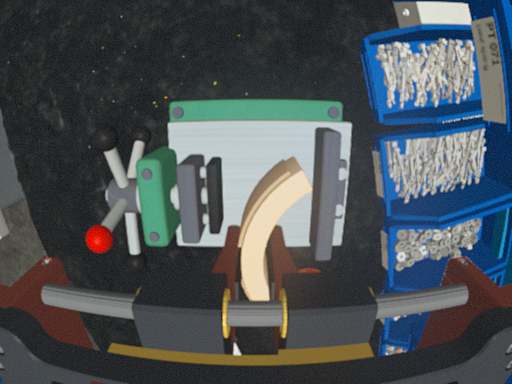

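The wrist view shows the shoe held over the bed, with its ends toward the stop (325,190) and the pad at (215,195). There is clearance on both sides, so I lower it.

step_arm(deltas="0.004 0 -0.03 0 0; 0 0 -0.03 0 0; 0 0 -0.02 0 0; 0 0 -0.012 0 0; 0 0 -0.006 0 0; 0 0 -0.004 0 0; 0 0 0 0 0")

```text
time: 5.42
position: [0.6293, -0.1391, 0.0857]
tool_rot: [-2.437, -1.983, -0.0]
ft_force: [-0.2, 0.8, -3.5]
opening: 0.0143
finger_force: 24.8
```

step_arm(deltas="0 0 -0.002 0 0; 0 0 -0.001 0 0; 0 0 -0.001 0 0; 0 0 0 0 0")

```text
time: 5.75
position: [0.6296, -0.1398, 0.0822]
tool_rot: [2.437, 1.981, 0.001]
ft_force: [0.5, 0.5, -3.4]
opening: 0.0141
finger_force: 24.8
```

step_arm(deltas="0 0 -0.001 0 0; 0 0 -0.001 0 0; 0 0 -0.001 0 0; 0 0 0 0 0")

```text
time: 6.08
position: [0.6296, -0.1397, 0.0802]
tool_rot: [2.437, 1.982, 0.001]
ft_force: [-3.4, 1.2, 6.6]
opening: 0.0145
finger_force: 24.8
```

step_arm(deltas="0 0 0.001 0 0.02; 0 0 0 0 0.03; 0 0 0 0 0.03; 0 0 0 0 0.03; 0 0 0.02 0 0.03; 0 0 0.03 0 0.03; 0 0 0.04 0 0.03; 0 0 0.04 0 0.03; 0 0 0 0 0")

```text
time: 6.83
position: [0.6341, -0.1411, 0.2182]
tool_rot: [2.428, 1.975, 0.011]
ft_force: [1.1, -0.0, 0.5]
opening: 0.0263
finger_force: 0.0
```

```bash
python3 - <<'E'
from cl import *
st();c=cam("wrist");cv2.imwrite("pics/w3.png",c["image"])
T=cam("top");print("arm in top?",np.abs(T["image"].astype(int)-np.load("top0.npy",allow_pickle=True).item()["image"]).max(2)[140:230,240:320].mean())
E
```

```text
6.8333 tcp [ 0.63410684 -0.14108236  0.21819919] clamp [ 0.0066 -0.0018] yaw -0.2052554502238145 [ 1.12921522 -0.00477695  0.51940002]
arm in top? 57.24375
```

View pics/w3.png

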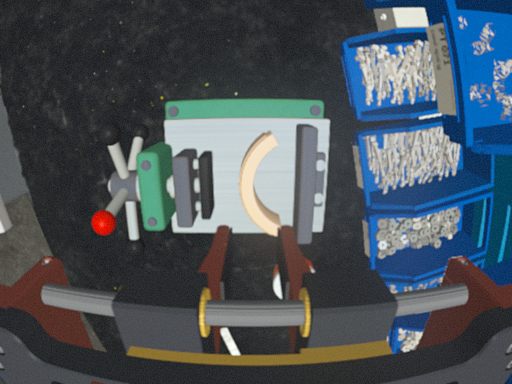

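The shoe stands crosswise and centred on the bed at (258,185), and the red ball is at (104,222). I now move to the wheel with the fingers shut.

step_arm(deltas="-0.032 0.0122 0 0 0; -0.032 0.0122 0 0 0; -0.032 0.0122 0 0 0; -0.0313 0.012 0 0 0; 0 0 0 0 0; 0 0 -0.03 0 0; 0 0 -0.03 0 0; 0 0 -0.02 0 0; 0 0 0 0 0; 0 0 0 0 0")

```text
time: 7.77
position: [0.5003, -0.0905, 0.1278]
tool_rot: [-2.434, -1.979, 0.004]
ft_force: [0.3, 0.1, 0.1]
opening: 0.0005
finger_force: 0.0
```

```bash
cat > k.py <<'E'
from cl import *
s=st()
def knob():
    for nme in("wrist","side"):
        c=cam(nme);i=c["image"].astype(int);m=((i[:,:,2]>130)&(i[:,:,1]<70)&(i[:,:,0]<70)).astype(np.uint8)
        if nme=="side": m[:,:255]=0;m[:,320:]=0;m[:130]=0;m[230:]=0
        else: m[240:]=0;m[:,300:]=0
        k,l,stt,ce=cv2.connectedComponentsWithStats(m)
        if k<2: print(nme,"none");continue
        j=1+np.argmax(stt[1:,4]);o,d=ray(c,*ce[j])
        # intersect with wheel plane clamp x=-.125
        P0=np.array([*(O-.125*e),.095]);N=np.array([*e,0]);p=o+d*((P0-o)@N)/(d@N)
        y=(p[:2]-P0[:2])@n;z=p[2]-.095;print(nme,stt[j,4],ce[j].round(1),"y",y.round(4),"z",z.round(4),"r",np.hypot(y,z).round(4),"angle",np.arctan2(-y,z).round(3))
knob()
E
python3 k.py
```

```text
7.7667 tcp [ 0.50034952 -0.09048529  0.12782321] clamp [-0.1346  0.0207] yaw -0.20542188595253077 [0.25549102 0.0553598  0.14243252]
wrist none
side none
```

step_arm(deltas="0.005 -0.001 0.006 0 0; -0.0013 -0.0065 0 0 0; -0.0013 -0.0065 0 0 0; -0.0013 -0.0065 0 0 0; -0.0013 -0.0065 0 0 0; -0.0013 -0.0065 0 0 0")

```text
time: 8.37
position: [0.5016, -0.1239, 0.1362]
tool_rot: [-2.439, -1.98, -0.006]
ft_force: [3.0, 6.3, 0.2]
opening: 0.0006
finger_force: 3.6
```

```bash
sed -i 's/i\[:,:,2\]>130)&(i\[:,:,1\]<70)&(i\[:,:,0\]<70)/i[:,:,2]>100)\&(i[:,:,1]<.5*i[:,:,2])\&(i[:,:,0]<.5*i[:,:,2])\&(abs(i[:,:,1]-i[:,:,0])<30)/' k.py; python3 k.py; python3 - <<'E'
from h import *
w=cam("wrist")["image"];s=cam("side")["image"][120:240,190:350]
cv2.imwrite("pics/m.png",np.hstack([w[:384,:400],cv2.resize(s,(400,300))[:,:].copy() if 0 else cv2.copyMakeBorder(cv2.resize(s,(400,300)),0,84,0,0,0)]))
E
```

```text
8.3667 tcp [ 0.50162688 -0.12394873  0.1362214 ] clamp [-0.1266 -0.0118] yaw -0.2066849802114041 [2.96466083 6.30359798 0.24772885]
wrist none
side none
```

View pics/m.png

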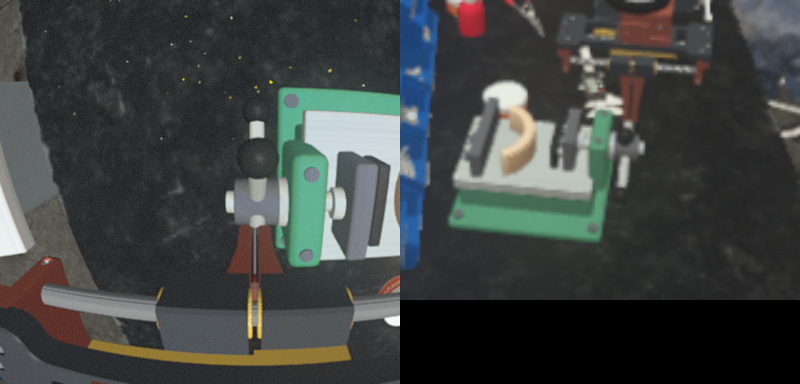

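The wrist view shows the wheel turned, with the next black ball at (258,157) coming up. The side view shows the shoe upright on the bed. I continue the push, then change to the next spoke.

step_arm(deltas="-0.0014 -0.0069 -0.001 0 0; -0.0014 -0.0069 -0.001 0 0; -0.0014 -0.0069 0 0 0; 0 0 0 0 0")

```text
time: 8.9
position: [0.496, -0.1453, 0.1336]
tool_rot: [-2.437, -1.981, -0.001]
ft_force: [0.4, 2.5, 3.2]
opening: 0.0006
finger_force: 2.1
```

step_arm(deltas="0.0006 0.003 0.02 0 0; 0 0 0.035 0 0; 0.0055 0.0269 0 0 0; 0.0055 0.0269 0 0 0; 0.0055 0.0269 0 0 0; 0 0 0 0 0; 0 0 -0.025 0 0; 0 0 -0.028 0 0; 0 0 0 0 0; 0 0 0 0 0")

```text
time: 9.73
position: [0.5114, -0.0617, 0.1345]
tool_rot: [-2.435, -1.98, 0.005]
ft_force: [-0.2, -0.3, 0.3]
opening: 0.0005
finger_force: 0.0
```

```bash
python3 -c "
from cl import *;st()"
```

```text
9.7333 tcp [ 0.51143275 -0.06170078  0.13452959] clamp [-0.1296  0.0511] yaw -0.20517151792316965 [-0.20578011 -0.26914553  0.33360819]
```

step_arm(deltas="-0.0014 -0.0069 0 0 0; -0.0014 -0.0069 0 0 0; -0.0014 -0.0069 0 0 0; -0.0014 -0.0069 0 0 0; -0.0014 -0.0069 0 0 0; -0.0014 -0.0069 0 0 0; -0.0014 -0.0069 0 0 0; -0.0014 -0.0069 0 0 0; -0.0014 -0.0069 0 0 0; -0.0014 -0.0069 0 0 0; -0.0014 -0.0069 0 0 0; -0.0014 -0.0069 0 0 0")

```text
time: 10.73
position: [0.4977, -0.1436, 0.1369]
tool_rot: [-2.439, -1.98, -0.007]
ft_force: [5.6, 13.2, -7.5]
opening: 0.0002
finger_force: 7.2
```

step_arm(deltas="0.0006 0.003 0.02 0 0; 0 0 0.035 0 0; 0.0055 0.0269 0 0 0; 0.0055 0.0269 0 0 0; 0.0055 0.0269 0 0 0; 0 0 0 0 0; 0 0 -0.025 0 0; 0 0 -0.028 0 0; 0 0 0 0 0; 0 0 0 0 0")

```text
time: 11.57
position: [0.5128, -0.0614, 0.1377]
tool_rot: [-2.437, -1.98, 0.003]
ft_force: [0.6, -0.5, -0.0]
opening: 0.0003
finger_force: 0.0
```

```bash
python3 -c "
from cl import *;st();c=cam('wrist');s=cam('side')['image'][120:240,190:350]
w=c['image']
cv2.imwrite('pics/m2.png',np.hstack([w[:384,:400],cv2.copyMakeBorder(cv2.resize(s,(400,300)),0,84,0,0,0)]))"
```

```text
11.5667 tcp [ 0.51282453 -0.06143013  0.13768968] clamp [-0.1283  0.0516] yaw -0.20590708527947787 [ 0.63017217 -0.45984444 -0.03000377]
```

View pics/m2.png

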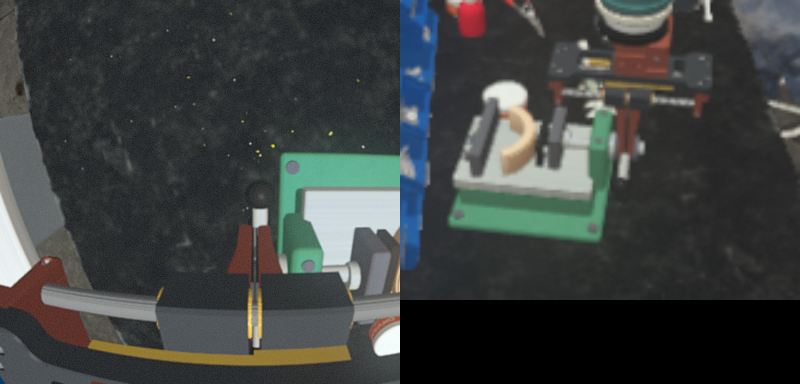

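The jaw has advanced with the pad near the shoe, and the shoe is still upright. The next spoke lies left at (262,195). I push the next spoke in two halves.

step_arm(deltas="-0.0014 -0.0069 -0.002 0 0; -0.0014 -0.0069 -0.002 0 0; -0.0014 -0.0069 0 0 0; -0.0014 -0.0069 0 0 0; -0.0014 -0.0069 0 0 0; -0.0014 -0.0069 0 0 0; -0.0014 -0.0069 0 0 0")

```text
time: 12.25
position: [0.5052, -0.1091, 0.135]
tool_rot: [2.437, 1.98, 0.005]
ft_force: [3.9, 8.6, -2.6]
opening: 0.0006
finger_force: 4.3
```

step_arm(deltas="-0.0012 -0.0059 0 0 0; -0.0012 -0.0059 0 0 0; -0.001 -0.0049 0 0 0; -0.001 -0.0049 0 0 0")

```text
time: 12.58
position: [0.501, -0.1301, 0.1348]
tool_rot: [2.438, 1.98, 0.006]
ft_force: [2.6, 7.5, 1.1]
opening: 0.001
finger_force: 3.8
```

step_arm(deltas="-0.001 -0.0049 -0.001 0 0; -0.001 -0.0049 0 0 0; -0.001 -0.0049 0 0 0; 0 0 0 0 0")

```text
time: 12.92
position: [0.4974, -0.1454, 0.1337]
tool_rot: [2.438, 1.98, 0.005]
ft_force: [1.8, 4.3, 1.9]
opening: 0.0005
finger_force: 3.0
```

step_arm(deltas="0.0006 0.003 0.02 0 0; 0 0 0.037 0 0; 0.0055 0.0269 0 0 0; 0.0055 0.0269 0 0 0; 0.0055 0.0269 0 0 0; 0 0 0 0 0; 0 0 -0.025 0 0; 0 0 -0.03 0 0; 0 0 0 0 0; 0 0 0 0 0")

```text
time: 13.75
position: [0.5123, -0.0621, 0.1342]
tool_rot: [-2.436, -1.98, 0.003]
ft_force: [0.7, -0.6, -0.2]
opening: 0.0002
finger_force: 0.0
```

```bash
python3 -c "
from cl import *;st();c=cam('wrist');s=cam('side')['image'][120:240,190:350]
w=c['image']
cv2.imwrite('pics/m3.png',np.hstack([w[:384,:400],cv2.copyMakeBorder(cv2.resize(s,(400,300)),0,84,0,0,0)]))"
```

```text
13.75 tcp [ 0.51232914 -0.06208701  0.13419789] clamp [-0.1286  0.0509] yaw -0.20567554883244143 [ 0.69747245 -0.57561196 -0.15732866]
```

View pics/m3.png

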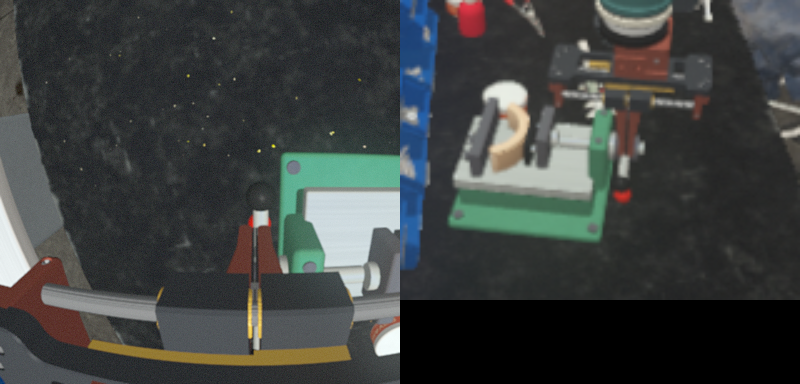

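The red ball is now at the bottom (622,195 in the right half), so the wheel is at about 3.4 rad. The shoe is upright and close to the stop. The last push goes slowly, watching the force.

step_arm(deltas="-0.0012 -0.0059 0 0 0; -0.0012 -0.0059 0 0 0; -0.0008 -0.0039 0 0 0; -0.0006 -0.0029 0 0 0; -0.0006 -0.0029 0 0 0; 0 0 0 0 0")

```text
time: 14.35
position: [0.5109, -0.0835, 0.1363]
tool_rot: [2.437, 1.979, 0.005]
ft_force: [2.3, 3.8, 2.5]
opening: 0.0004
finger_force: 2.2
```

step_arm(deltas="-0.0006 -0.0029 0 0 0; -0.0006 -0.0029 0 0 0; -0.0006 -0.0029 0 0 0; 0 0 0 0 0")

```text
time: 14.68
position: [0.5088, -0.0921, 0.136]
tool_rot: [2.437, 1.98, 0.004]
ft_force: [1.5, 3.5, 1.5]
opening: 0.0002
finger_force: 2.1
```

step_arm(deltas="-0.0006 -0.0029 0 0 0; -0.0006 -0.0029 0 0 0; 0 0 0 0 0")

```text
time: 14.93
position: [0.507, -0.0978, 0.1355]
tool_rot: [2.437, 1.981, 0.002]
ft_force: [2.5, 3.3, 2.3]
opening: 0.0005
finger_force: 1.9
```

step_arm(deltas="-0.0006 -0.0029 0 0 0; -0.0006 -0.0029 0 0 0; 0 0 0 0 0")

```text
time: 15.18
position: [0.5054, -0.1035, 0.1352]
tool_rot: [2.437, 1.981, 0.001]
ft_force: [1.4, 3.7, 1.7]
opening: 0.0004
finger_force: 1.8
```

step_arm(deltas="-0.0006 -0.0029 0 0 0; -0.0006 -0.0029 0 0 0; 0 0 0 0 0")

```text
time: 15.43
position: [0.5042, -0.1086, 0.1347]
tool_rot: [-2.438, -1.981, -0.002]
ft_force: [3.3, 5.8, 0.4]
opening: 0.0004
finger_force: 3.0
```

step_arm(deltas="-0.0004 -0.002 0 0 0; 0 0 0 0 0; 0 0 0 0 0")

```text
time: 15.68
position: [0.5038, -0.11, 0.1346]
tool_rot: [-2.437, -1.981, -0.003]
ft_force: [3.3, 7.0, -1.2]
opening: 0.0003
finger_force: 3.7
```

step_arm(deltas="-0.0004 -0.002 0 0 0; 0 0 0 0 0; 0 0 0 0 0")

```text
time: 15.93
position: [0.5034, -0.1117, 0.1345]
tool_rot: [-2.437, -1.98, -0.003]
ft_force: [4.3, 6.8, -0.7]
opening: 0.0004
finger_force: 4.2
```

step_arm(deltas="-0.0004 -0.002 0 0 0; 0 0 0 0 0; 0 0 0 0 0")

```text
time: 16.18
position: [0.503, -0.1135, 0.1345]
tool_rot: [-2.437, -1.98, -0.004]
ft_force: [4.8, 9.3, -1.1]
opening: 0.0005
finger_force: 4.6
```

step_arm(deltas="-0.0004 -0.002 0 0 0; 0 0 0 0 0; 0 0 0 0 0")

```text
time: 16.43
position: [0.5026, -0.1153, 0.1346]
tool_rot: [-2.437, -1.98, -0.004]
ft_force: [3.8, 10.0, 0.7]
opening: 0.0007
finger_force: 4.9
```

step_arm(deltas="-0.0004 -0.002 0 0 0; 0 0 0 0 0; 0 0 0 0 0")

```text
time: 16.68
position: [0.5023, -0.1171, 0.1346]
tool_rot: [-2.437, -1.979, -0.005]
ft_force: [5.1, 9.8, 0.1]
opening: -0.0
finger_force: 5.3
```

```bash
python3 - <<'E'
from cl import *
s=st();c=cam('side');cv2.imwrite('pics/s4.png',cv2.resize(c['image'][120:240,190:330],None,fx=4,fy=4))
E
```

```text
16.6833 tcp [ 0.50229808 -0.11710754  0.1346105 ] clamp [-0.1273 -0.005 ] yaw -0.20643395426821956 [5.06103098 9.84009981 0.08001406]
```

View pics/s4.png

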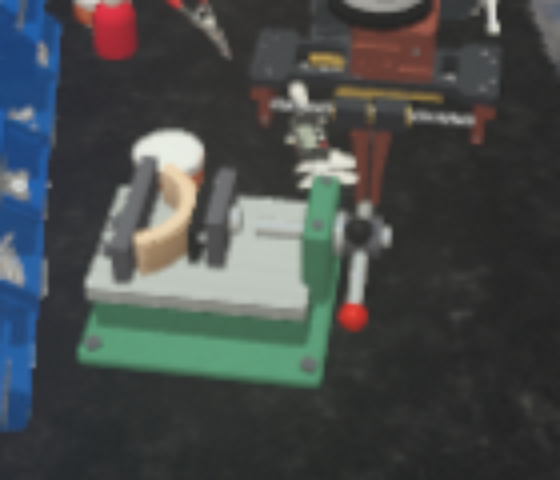

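The shoe is upright against the stop (140,230) with the pad touching it. The force is rising, so I continue gently.

step_arm(deltas="-0.0004 -0.002 0 0 0; 0 0 0 0 0; 0 0 0 0 0")

```text
time: 16.98
position: [0.502, -0.119, 0.1347]
tool_rot: [-2.437, -1.979, -0.005]
ft_force: [4.0, 11.2, 2.4]
opening: 0.0006
finger_force: 5.7
```

step_arm(deltas="-0.0004 -0.002 0 0 0; 0 0 0 0 0; 0 0 0 0 0")

```text
time: 17.23
position: [0.5018, -0.1209, 0.1348]
tool_rot: [-2.437, -1.979, -0.006]
ft_force: [3.9, 11.4, 2.4]
opening: 0.0003
finger_force: 6.0
```

step_arm(deltas="-0.0004 -0.002 0 0 0; 0 0 0 0 0; 0 0 0 0 0")

```text
time: 17.48
position: [0.5015, -0.1229, 0.135]
tool_rot: [-2.437, -1.979, -0.006]
ft_force: [4.7, 11.6, 2.2]
opening: 0.0007
finger_force: 6.4
```

step_arm(deltas="-0.0004 -0.002 0 0 0; 0 0 0 0 0; 0 0 0 0 0; 0 0 0 0 0")

```text
time: 17.82
position: [0.5012, -0.1248, 0.135]
tool_rot: [-2.437, -1.98, -0.006]
ft_force: [4.5, 11.7, 3.4]
opening: 0.0005
finger_force: 6.5
```

step_arm(deltas="-0.0004 -0.002 0 0 0; -0.0002 -0.001 0 0 0; 0 0 0 0 0; 0 0 0 0 0")

```text
time: 18.15
position: [0.5008, -0.1275, 0.1349]
tool_rot: [-2.437, -1.979, -0.007]
ft_force: [5.8, 12.7, 2.3]
opening: 0.0007
finger_force: 6.9
```

```bash
python3 -c "
from cl import *
F=[st()['ft_force']]
for i in range(6):
    cam('side');F.append(readout.observe()['ft_force'])
print(np.mean(F,0))"
```

```text
18.15 tcp [ 0.50079695 -0.12752801  0.13494889] clamp [-0.1267 -0.0155] yaw -0.20671860984471987 [ 5.78060594 12.66818537  2.29700519]
[ 5.63831558 12.99050932  2.55329426]
```

step_arm(deltas="0.001 0.005 0 0 0; 0.002 0.01 0 0 0; 0 0 0.03 0 0; 0 0 0.04 0 0; 0 0 0.04 0 0; -0.02 0.01 0.02 0 0; 0 0 0 0 0; 0 0 0 0 0")

```text
time: 19.12
position: [0.4823, -0.1051, 0.2655]
tool_rot: [2.436, 1.981, 0.0]
ft_force: [-0.9, 0.8, -1.1]
opening: 0.0006
finger_force: 0.0
```

```bash
python3 - <<'E'
from cl import *
st()
c=cam("side");h=cv2.cvtColor(c["image"],cv2.COLOR_BGR2HSV);m=cv2.inRange(h,(8,50,120),(22,200,255));z=np.zeros_like(m);z[150:200,215:250]=m[150:200,215:250]
ct=max(cv2.findContours(z,0,1)[0],key=cv2.contourArea)[:,0].astype(float)
x,y,w,hh=cv2.boundingRect(ct.astype(np.int32));print(x,y,w,hh)
P=np.array([onz(c,u,v,.108)[:2] for u,v in ct]);Q=np.array([cl(p) for p in P]);print("clamp range",Q.min(0),Q.max(0))
# predicted shoe projections: web at clamp x=+9..15
for X in(.009,.015):
  pts=[proj(c,[*(O+a*e+b*n),zz]) for a in(X-.006,X+.036) for b in(-.052,.052) for zz in(.072,.108)];pts=np.array(pts);print(X,pts.min(0).round(),pts.max(0).round())
E
```

```text
19.1167 tcp [ 0.48225369 -0.10508165  0.26553511] clamp [-0.1494  0.0027] yaw -0.2051415685383088 [-0.89548311  0.76495769 -1.06514129]
223 161 18 28
clamp range [ 0.0085 -0.0493] [0.0501 0.0843]
0.009 [224. 160.] [243. 191.]
0.015 [222. 160.] [241. 190.]
```

The shoe's position in the side image matches an upright, centred shoe against the stop, and the final wheel torque was about 0.6 N m. The gripper is clear of everything.

```bash
python3 -c "
from bench import arm;print(arm.job_done())"
```

```text
the job is handed in; nothing more can be done
None
```

The job is handed in at about 19 s of the 67 s: the shoe stands upright, crosswise and centred between pad and stop, the clamp is closed to about 0.6 N m by my force estimate, the gripper is clear, and the judge returned no result.

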